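Set the portion code and work the soap pump

TASK

Set the three slide switches on the grey portion counter to on, off, on (left, middle, right as the robot sees them; on is towards the raised ridge), each fully to its end. Only then press the pump head of the tall slim bottle fully down and let it spring back up. Do not press the wide bottle's pump, and leave everything else on the table where it stands.

Things in the scene. Friction and masses are not known exactly. Their poses are not given: they have to be found in the camera images.
- counter: Fixed grey portion counter, a flat box 110 (its x) x 140 (its y) x 40 mm tall; origin at the centre of its underside, z up, turned by up to 0.3 rad. On its flat top are three side-by-side black slide switches. A low raised bare-metal ridge (4 mm high, 7 mm wide, 46 mm from the middle) runs along the edge on its +x side, the one away from the robot: that is the ON side. Left is its +y.
- switch_left (a joint): Travel of the left switch along the counter's x axis, in m: 0 = fully OFF (away from the ridge), 0.016 = fully ON (towards the ridge). It slides stiffly (about 1.5 N), stays where it is left, and may start half-way.
- switch_left_top (a point): Centre of the top of the left switch's upright knob, which is 10 x 10 mm and stands 22 mm above the counter's top (62.5 mm above the table). It lies at y = 38 mm of the counter and at x = -8 mm (OFF) to +8 mm (ON); neighbouring knobs are 38 mm apart.
- switch_middle (a joint): Travel of the middle switch along the counter's x axis, in m: 0 = fully OFF (away from the ridge), 0.016 = fully ON (towards the ridge). It slides stiffly (about 1.5 N), stays where it is left, and may start half-way.
- switch_middle_top (a point): Centre of the top of the middle switch's upright knob, which is 10 x 10 mm and stands 22 mm above the counter's top (62.5 mm above the table). It lies at y = 0 mm of the counter and at x = -8 mm (OFF) to +8 mm (ON); neighbouring knobs are 38 mm apart.
- switch_right (a joint): Travel of the right switch along the counter's x axis, in m: 0 = fully OFF (away from the ridge), 0.016 = fully ON (towards the ridge). It slides stiffly (about 1.5 N), stays where it is left, and may start half-way.
- switch_right_top (a point): Centre of the top of the right switch's upright knob, which is 10 x 10 mm and stands 22 mm above the counter's top (62.5 mm above the table). It lies at y = -38 mm of the counter and at x = -8 mm (OFF) to +8 mm (ON); neighbouring knobs are 38 mm apart.
- tall_bottle: Tall slim amber bottle, 58 mm across, fixed to the table by a steel foot; origin at the centre of its underside, z up. The pump's spout points along its -x and reaches 54 mm from the axis. The two bottles stand on either side of the counter and may change sides.
- tall_bottle_pump (a joint): How far the sprung pump head of the tall bottle is pressed down, in m: 0 = up, 0.012 = fully down. The spring pushes back with about 2 N at the top and 6 N fully down, and returns the head when let go.
- tall_bottle_head (a point): Centre of the flat round top (38 mm across) of the tall bottle's pump head, on the bottle's axis, 187 mm above the table when up.
- wide_bottle: Short wide amber bottle, 86 mm across, fixed to the table by a steel foot; origin at the centre of its underside, z up. The pump's spout points along its -x and reaches 54 mm from the axis. The two bottles stand on either side of the counter and may change sides.
- wide_bottle_pump (a joint): How far the sprung pump head of the wide bottle is pressed down, in m: 0 = up, 0.012 = fully down. The spring pushes back with about 2 N at the top and 6 N fully down, and returns the head when let go.
- wide_bottle_head (a point): Centre of the flat round top (38 mm across) of the wide bottle's pump head, on the bottle's axis, 137 mm above the table when up.
- spice_jar: Loose bystander: small jar, 42 mm across, 52 mm tall; origin at the centre of its underside.
- herb_jar: Loose bystander: small jar with green glass, 42 mm across, 52 mm tall; origin at the centre of its underside.
- honey_jar: Loose bystander: jar, 68 mm across, 85 mm tall; origin at the centre of its underside.
- tin: Loose bystander: can, 66 mm across, 90 mm tall; origin at the centre of its underside.
- soap_box: Loose bystander: flat paper-wrapped box, 60 x 90 x 30 mm; origin at the centre of its underside.
- flat_tin: Loose bystander: flat round tin, 64 mm across, 20 mm tall; origin at the centre of its underside.
- tea_carton: Loose bystander: cardboard carton, 55 x 75 mm, 100 mm tall; origin at the centre of its underside.
Not all that is in view belongs to the job. What is shaped like the counter but turquoise is not meant. Leave any pink look-alike of the tall_bottle alone.

How it is judged:
By the outcome, as a careful person would: the job done as asked, in the order asked, and still so for the second after the job is handed in, with the robot touching nothing.
It also fails if it takes over 51 s, if anything falls off the work surface, if the arm or the gripper's body presses on something with over 40 N, if the wrist force passes 120 N, or if a joint passes its speed limit or range.

ROBOT

A 7-joint arm with a two-finger parallel gripper is mounted at the origin on the work surface. World frame = base frame: x ahead of the robot, y to its left, z up, the work surface at z = 0. Lengths are in m, angles in rad, forces in N, time in s.
With the tool pointing down it reaches from about 0.4 to 0.875 m from the base axis. Payload 6.5 kg.
Tool frame: the origin (TCP) lies midway between the tips of the shut fingers; the grasp point (between the pads) lies robot.grasp_offset behind it (robot.grasp_offset is the distance from the TCP to the grasp point, in m); z points along the fingers, x is the direction in which the jaws open and shut, and the axes are right-handed (so a half turn about z gives the same grasp; the last joint's range is limited). The gripper opens to 88 mm and grips with 3 to 60 N. Pads are 18 mm wide; open, the fingers measure 123 mm over their backs; the gripper's body (75 mm by 187 mm) begins 45 mm behind the grasp point.
Start: joints at [1.184, 0.536, -0.004, 1.538, 0.003, 1.067, -0.071], TCP at [0.205, -0.617, 0.239] pointing down, gripper open.
Joint ranges: [-2.7, 2.7], [-0.37, 2.16], [-1.27, 1.26], [0.24, 2.4], [-1.31, 4.45], [0.19, 1.91], [-2.76, 2.76]. Speed limits (rad/s): [2.39, 2.39, 3.14, 3.14, 3.14, 3.14, 3.14].

INTERFACE

Orientations are given as a 3x3 rotation matrix whose columns are the frame's x, y, z axes.
In Python, from bench import robot, claw, vision, nets, readout gives the robot as it stands. The module is installed in compiled form; this text tells all that it offers. Calls block until the motion is done:
- robot.move_ptp(position, orientation): joint-space move of the TCP to a pose.
- robot.movel(position, rot=None, v=0.15): straight line of the TCP; rot=None keeps the orientation; v is the mean speed in m/s.
- robot.set_joints(angles): joint-space move.
- claw.gripper_to(opening): finger opening in m; the grip force is fixed at half the most; returns when the fingers have stopped.
- robot.pause(seconds).
- robot.solve_ik(position, orientation): joint angles nearest the present ones, or None.
- vision.get_image(name): name is "scene" or "top"; returns a dict with "pixels" (480x640x3 uint8, red, green, blue), "camera_matrix" (3x3 intrinsics, pixels), "k1" (the pictures are not rectified: a ray, as slopes to the right and down, at radius r is drawn at 1 + k1 r^2 times it, then the intrinsics apply), "rvec" (rotation vector, rad) and "tvec" (3), from world to camera coordinates, as OpenCV has them. Camera axes: x right, y down, z forward; pixel columns grow to the right and rows downward; lengths in m; the calibration is good to about 2 mm. A picture is of the moment at which its call begins. There is no depth.
A pose or a line that the arm cannot do raises robot.MotionError and nothing moves.
- robot.sign_off(): hands the job in, once; it reports no verdict.
Trained networks look in a picture, given as the dict that the camera call returned (one of the last four; its "shot" number tells which), for a name from the list of things; names that differ only in an ending like _2 or _b are one class to them, and where a whole thing is asked for, a point or a joint stands for the part that bears it (a point fixed in the world has none). Each returns a list of dicts, best first, with "score" (0 to 1); they miss things now and then, are a little off and sometimes report something else, mostly with a low value. They report only what shows in the picture. A call takes as long as a camera call. They do not tell look-alikes from the thing itself.
- nets.spot_in(thing, picture): "rect" ([left, top, width, height] as shares, 0 to 1, of the picture: columns of its width, rows of its height, round what is visible of it).
- nets.silhouettes(thing, picture): "mask" (480x640 bool, what is visible of it) and "rect" ([left, top, width, height] as shares, 0 to 1, of the picture: columns of its width, rows of its height, round what is visible of it).
- nets.pinpoint(thing, picture): "xy" ([column, row] as shares, 0 to 1, of the picture: columns of its width, rows of its height: a listed point, or the origin of a listed thing).
Readings, each from a call of its own:
- readout.get_time_s(): time.
- readout.get_joint_positions(): joint angles.
- readout.get_joint_vel(): joint speeds.
- readout.get_joint_torque(): joint torques, N m.
- readout.get_tcp_pos(): TCP position.
- readout.get_tool_rot(): TCP orientation.
- readout.get_contact_force(): force on the tool from outside, world axes, zero at the start.
- readout.get_ft_torque(): the same for the moment, N m.
- readout.get_width(): finger opening in m.
Only numpy, scipy, OpenCV 4.12 (cv2) and the standard library are available. Lean on these libraries where they do the work, as an engineer would, in place of code of your own. Each camera call takes 0.05 s, during which the arm holds its last target.

## Working session

There is one attempt and no reset: what is moved stays moved. The work goes in short steps, each a Python script; the robot and the scene stay as the last script left them, time stands still between calls to the robot, and variables do not carry over. Pictures are saved under pics/ and viewed, and the job is handed in when it is done.

```bash
mkdir -p pics
python3 - <<'E'
from bench import robot, claw, vision, nets, readout
import cv2,pickle
for n in ("scene","top"):
    im=vision.get_image(n); pickle.dump(im,open(f"{n}0.pkl","wb"))
    cv2.imwrite(f"pics/{n}0.png",im["pixels"][:,:,::-1])
    print(n,im["camera_matrix"],im["k1"],im["rvec"],im["tvec"])
    for t in ["counter","switch_left_top","switch_middle_top","switch_right_top","tall_bottle_head","wide_bottle_head","tall_bottle"]:
        print(t,[(round(r["xy"][0]*640,1),round(r["xy"][1]*480,1),round(r["score"],2)) for r in nets.pinpoint(t,im)])
print(readout.get_time_s(),robot.grasp_offset,readout.get_tool_rot(),readout.get_width())
E
```

```text
scene [[482.89037735   0.         314.17386517]
 [  0.         482.89037735 238.4011656 ]
 [  0.           0.           1.        ]] 0.03830399962433835 [ 0.92003133  2.5808207  -0.93352641] [ 0.46639632 -0.14781012  1.30749495]
counter [(335.7, 266.5, 0.83), (289.8, 179.4, 0.77), (247.0, 262.4, 0.37)]
switch_left_top [(351.0, 259.6, 0.63), (303.4, 166.6, 0.48), (247.6, 263.8, 0.38)]
switch_middle_top [(289.3, 161.5, 0.38)]
switch_right_top [(324.2, 239.8, 0.58), (279.9, 155.4, 0.54)]
tall_bottle_head [(243.8, 167.9, 0.84), (188.8, 143.3, 0.55)]
wide_bottle_head [(442.1, 354.6, 0.87)]
tall_bottle [(202.4, 201.4, 0.72), (251.8, 223.1, 0.65), (463.4, 311.9, 0.62)]
top [[564.11300236   0.         316.20860962]
 [  0.         564.11300236 239.54953578]
 [  0.           0.           1.        ]] 0.04346561098234008 [ 2.13120144 -2.18035688  0.15078038] [-0.04533287  0.5668509   1.36525642]
counter [(314.2, 264.1, 0.79), (431.7, 301.9, 0.69), (167.1, 246.2, 0.6)]
switch_left_top [(423.8, 309.3, 0.57), (297.2, 266.0, 0.51)]
switch_middle_top [(309.7, 260.1, 0.52), (439.6, 306.0, 0.37)]
switch_right_top [(402.9, 236.3, 0.5), (451.5, 300.0, 0.36)]
tall_bottle_head [(474.0, 199.8, 0.62), (416.1, 222.9, 0.56)]
wide_bottle_head [(165.6, 245.8, 0.76)]
tall_bottle [(457.3, 213.4, 0.94), (401.1, 238.6, 0.87)]
0.8 0.0187 [[ 3.15396145e-01 -9.48960100e-01 -1.15945798e-06]
 [-9.48960098e-01 -3.15396144e-01 -6.62500627e-05]
 [ 6.25029775e-05  2.19952937e-05 -9.99999998e-01]] 0.08827393837980184
```

View pics/scene0.png

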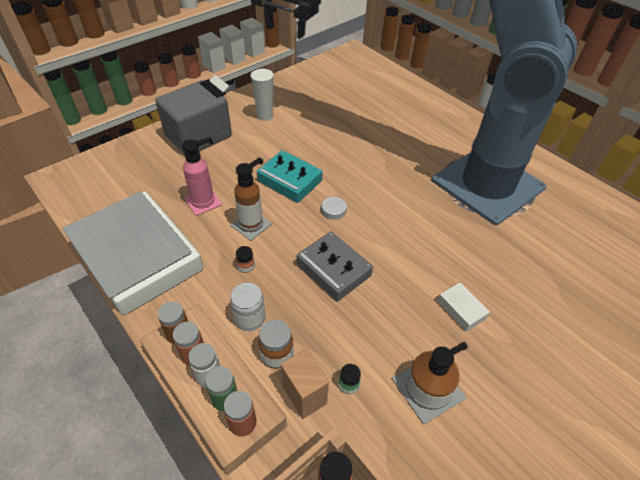

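View pics/top0.png

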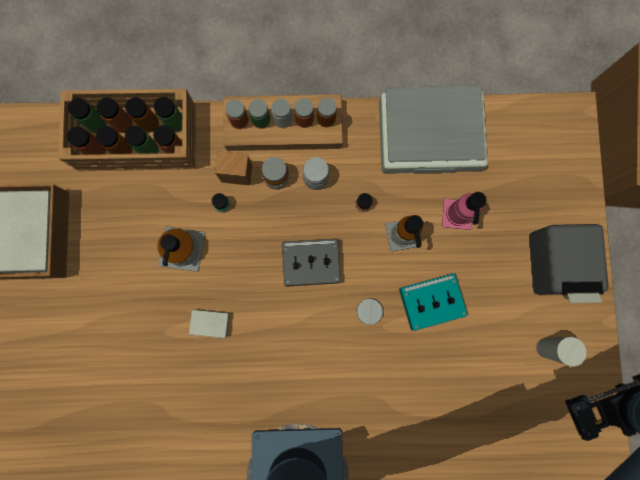

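Run:
```python
import cv2
a=cv2.imread("pics/top0.png")[210:330,255:375]; b=cv2.imread("pics/scene0.png")[200:320,270:390]
c=cv2.hconcat([cv2.resize(x,(400,400),interpolation=cv2.INTER_CUBIC) for x in (a,b)])
cv2.imwrite("pics/crop_counter.png",c)
a=cv2.imread("pics/top0.png")[180:280,380:500]; b=cv2.imread("pics/scene0.png")[130:240,160:292]
c=cv2.hconcat([cv2.resize(x,(400,333),interpolation=cv2.INTER_CUBIC) for x in (a,b)])
cv2.imwrite("pics/crop_bottle.png",c)
```

```text
(no output)
```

View pics/crop_counter.png

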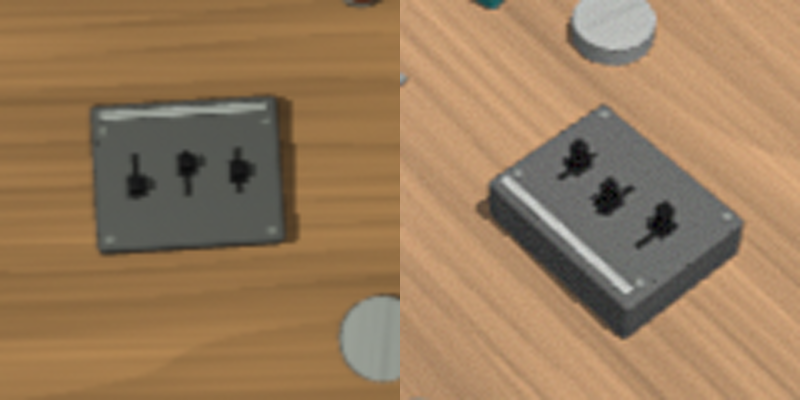

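View pics/crop_bottle.png

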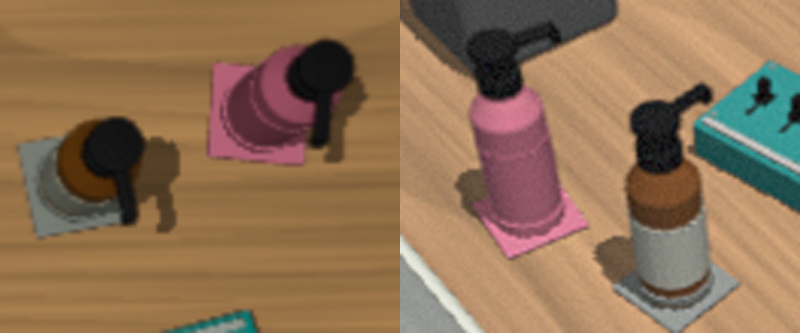

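Left, middle and right are seen from the robot, whose base is at the bottom of the top view.

- **Counter:** candidates are grey (top 312,262 / scene 335,265) and turquoise (top 434,302 / scene 290,175). The grey one fits the text.
- **Bottle:** candidates are amber slim (top 403,235 / scene 250,200) and pink (top 465,210 / scene 200,180). The amber slim one fits. The amber wide bottle is at top 178,247.
- **Switches now:** left OFF, middle ON, right about half-way.

Next I measure the poses.

```bash
cat > h.py <<'E'
import numpy as np,cv2,pickle
from scipy.optimize import least_squares
def cam(im):
    R=cv2.Rodrigues(np.array(im["rvec"],float))[0]; return im["camera_matrix"],im["k1"],R,np.array(im["tvec"],float)
def proj(im,P):
    K,k,R,t=cam(im); d=np.array([k,0,0,0,0],float)
    return cv2.projectPoints(np.atleast_2d(np.asarray(P,float)),np.array(im["rvec"],float),np.array(im["tvec"],float),K,d)[0].reshape(-1,2)
def ray(im,uv):
    K,k,R,t=cam(im); n=cv2.undistortPoints(np.array([[uv]],float),K,np.array([k,0,0,0,0],float)).ravel()
    return -R.T@t,R.T@np.array([n[0],n[1],1])
def onz(im,uv,z):
    o,d=ray(im,uv); return (o+d*(z-o[2])/d[2])
def tri(ims,uvs,p0=(0.5,0,0.1)):
    r=least_squares(lambda p:np.concatenate([proj(i,p)[0]-u for i,u in zip(ims,uvs)]),p0); return r.x,r.fun
def cpts(c,P):
    x,y,a=c; P=np.atleast_2d(np.asarray(P,float)); R=np.array([[np.cos(a),-np.sin(a),0],[np.sin(a),np.cos(a),0],[0,0,1]])
    return P@R.T+[x,y,0]
E
python3 - <<'E'
from h import *
T=pickle.load(open("top0.pkl","rb"));S=pickle.load(open("scene0.pkl","rb"))
for n,I in(("T",T),("S",S)):
    K,k,R,t=cam(I);print(n,-R.T@t)
# corner click (top face): order +x+y,+x-y,-x-y,-x+y
f=3.3333
ct=[np.array(p)/f+[255-.35,210-.35] for p in[(93,106),(275,97),(284,242),(100,252)]]
cs=[np.array(p)/f+[270-.35,200-.35] for p in[(225,312),(90,183),(204,107),(342,222)]]
for a,b in zip(ct,cs): print(tri([T,S],[a,b]),onz(T,a,.04),onz(S,b,.04))
C=np.array([[.055,.07,.04],[.055,-.07,.04],[-.055,-.07,.04],[-.055,.07,.04]])
for nm,sel in(("both",(1,1)),("T",(1,0)),("S",(0,1))):
    r=least_squares(lambda c:np.concatenate([w*(proj(I,cpts(c,C))-q).ravel() for I,q,w in((T,ct,sel[0]),(S,cs,sel[1]))]),[.5,0,0]);print(nm,r.x,np.round(r.fun,1))
# bottle heads: nets
print("tall",tri([T,S],[(416.1,222.9),(243.8,167.9)]),"wide",tri([T,S],[(165.6,245.8),(442.1,354.6)]))
r=least_squares(lambda c:np.concatenate([(proj(I,cpts(c,C))-q).ravel() for I,q in((T,ct),(S,cs))]),[.5,0,0]).x
for n,I,o in(("T",T,(255,210)),("S",S,(270,200))):
    img=cv2.resize(I["pixels"][o[1]:o[1]+120,o[0]:o[0]+120,::-1],(600,600),interpolation=cv2.INTER_CUBIC)
    z=lambda P:np.int32((proj(I,cpts(r,P))-o+.5)*5)
    for h in(.04,0): cv2.polylines(img,[z(C*[1,1,0]+[0,0,h])],True,(0,255,0),1)
    for y,s,col in((.038,-.008,(0,0,255)),(0,.008,(255,0,0)),(-.038,0,(0,255,255))):
        k=np.array([[.005,.005],[.005,-.005],[-.005,-.005],[-.005,.005]])+[s,y]
        cv2.polylines(img,[z(np.c_[k,np.full(4,.0625)])],True,col,1)
    cv2.imwrite(f"pics/ov{n}.png",img)
a=cv2.hconcat([cv2.resize(cv2.imread(f"pics/ov{n}.png"),(400,400),interpolation=cv2.INTER_AREA) for n in "TS"]);cv2.imwrite("pics/ov.png",a)
E
```

```text
T [ 0.38008471 -0.04644492  1.42852322]
S [0.97931872 0.42991668 0.89723067]
(array([0.56353283, 0.02588052, 0.03161747]), array([-0.02982701,  0.0264823 , -0.03363734, -0.00593363])) [0.56249659 0.02537156 0.04      ] [0.56751367 0.02984928 0.04      ]
(array([ 0.56682679, -0.11029996,  0.03334731]), array([-0.11291714,  0.11360665, -0.14343031, -0.0265936 ])) [ 0.56621471 -0.11028393  0.04      ] [ 0.56979877 -0.10587702  0.04      ]
(array([ 0.45904962, -0.11469426,  0.0303979 ]), array([ 0.13765509, -0.12777063,  0.17738595,  0.03192884])) [ 0.4582015 -0.1138781  0.04     ] [ 0.46507303 -0.10899792  0.04      ]
(array([0.4547012 , 0.02181104, 0.03222011]), array([ 0.16955124, -0.13869926,  0.19485604,  0.03335834])) [0.4539555  0.02185186 0.04      ] [0.45969229 0.02514351 0.04      ]
both [ 0.51251865 -0.04260076  0.02961204] [-1.5 -1.1  0.2 -1.3  0.1 -0.6 -1.6 -0.6  0.5 -0.8 -1.3 -1.4  0.3 -2.4
  1.6 -0.8]
T [ 0.51025034 -0.04424179  0.03070621] [-0.8 -0.2  0.9 -0.5  0.8  0.3 -0.9  0.4  0.  -0.  -0.  -0.   0.  -0.
  0.  -0. ]
S [ 0.51528098 -0.04034149  0.02915826] [-0.  -0.  -0.  -0.  -0.  -0.  -0.  -0.   0.2  0.6 -1.6 -0.2  0.1 -1.3
  1.4  0.5]
tall (array([ 0.57843139, -0.28084385,  0.18177956]), array([-0.21852843,  0.26504087, -0.3289999 , -0.06452236])) wide (array([0.55065308, 0.28389112, 0.1307041 ]), array([ 2.81480918, -1.83655982,  2.43004202,  0.36920616]))
```

View pics/ovT.png

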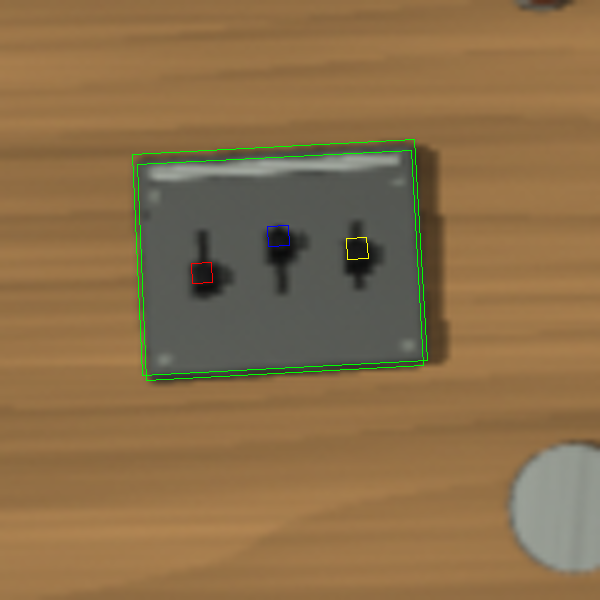

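View pics/ovS.png

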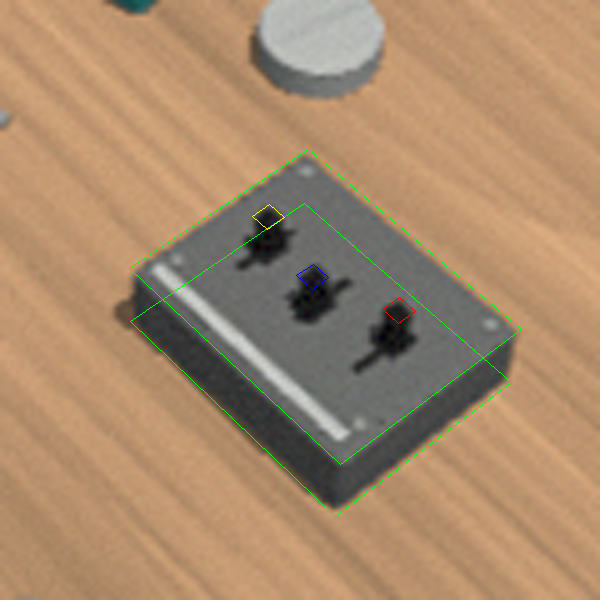

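The model overlay sits within about 3 mm in both views. The two cameras disagree by roughly 5 mm, so I'll find the knobs by contact. First I move to a hover point behind the left knob with the fingers closed.

```bash
cat >> h.py <<'E'
from bench import robot, claw, vision, nets, readout
CT=np.array([.5125,-.043,.030])
def rot(a=CT[2]):
    c,s=np.cos(a),np.sin(a); return np.array([[c,s,0],[s,-c,0],[0,0,-1.]])
def W(x,y,z): return cpts(CT,[x,y,z])[0]
E
python3 - <<'E'
from h import *
print(readout.get_time_s(),readout.get_joint_positions())
for R in(rot(),rot(CT[2]+np.pi)):
    for P in(W(-.045,.038,.2),W(-.045,.038,.048),W(.045,0,.048),W(-.045,-.038,.048),[.5784,-.281,.2],[.5784,-.281,.17]): 
        q=robot.solve_ik(P,R); print(None if q is None else np.round(q,2))
E
```

```text
0.8 [ 1.18377083  0.53637865 -0.00440667  1.5378764   0.00260104  1.06728248
 -0.07119414]
[ 0.45  0.35 -0.64  2.02  0.27  0.86 -0.3 ]
[ 0.26  0.6  -0.43  2.11  0.48  0.53 -0.48]
[ 0.36  0.72 -0.49  1.87  0.51  0.68 -0.4 ]
[ 0.41  0.6  -0.41  2.08  0.45  0.54 -0.3 ]
[ 0.64  0.6  -0.38  1.57  0.25  1.02  0.22]
[ 0.64  0.63 -0.37  1.6   0.26  0.97  0.21]
[-0.94  0.48  1.1   2.09 -0.56  0.9  -2.63]
[-0.87  0.93  1.08  2.17 -1.19  0.87 -2.12]
[-0.73  1.02  1.08  1.93 -1.14  0.98 -2.18]
[-0.7   0.94  1.08  2.14 -1.18  0.88 -1.97]
[ 0.19  0.58  0.28  1.61 -0.18  0.99 -2.59]
[ 0.18  0.61  0.29  1.63 -0.21  0.93 -2.57]
```

Run:
```python
from h import *
claw.gripper_to(0.0)
robot.move_ptp(W(-.045,.038,.22),rot()); print(readout.get_time_s())
robot.movel(W(-.045,.038,.05),v=.2); print(readout.get_time_s(),readout.get_tcp_pos(),W(-.045,.038,.05),readout.get_contact_force(),readout.get_width())
for n in("scene","top"):
    im=vision.get_image(n); cv2.imwrite(f"pics/{n}1.png",im["pixels"][:,:,::-1]); p=proj(im,readout.get_tcp_pos())[0]; print(p)
    x,y=np.int32(p); x=max(60,x);c=cv2.resize(im["pixels"][y-60:y+60,x-60:x+60,::-1],(400,400),interpolation=cv2.INTER_CUBIC); cv2.drawMarker(c,(200,200),(0,255,0)); cv2.imwrite(f"pics/c_{n}1.png",c)
cv2.imwrite("pics/c1.png",cv2.hconcat([cv2.imread(f"pics/c_{n}1.png") for n in("scene","top")]))
```

```text
4.4667
5.4667 [ 0.46709773 -0.00630251  0.05074422] [ 0.46638042 -0.0063669   0.05      ] [-0.55219942  0.17389889 -0.79031247] 0.00044804752335027834
[360.46096864 256.16972266]
[295.94170467 279.25942378]
```

View pics/c1.png

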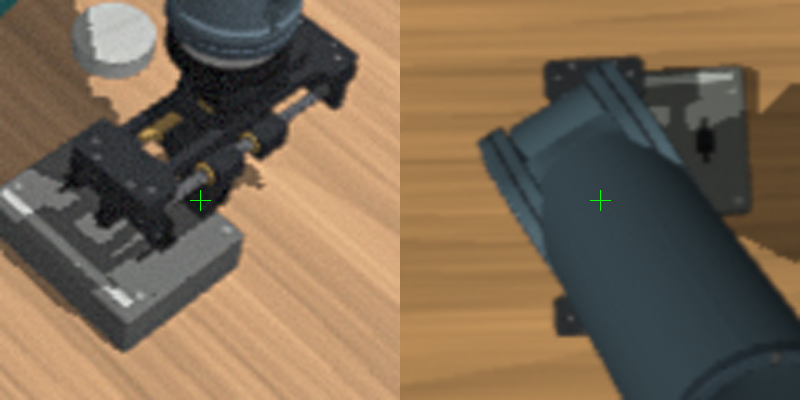

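The gripper body hides the tips in both views, and its long side lies along the push direction. Force readings will have to guide the push.

```bash
cat >> h.py <<'E'
def push(y,x0,sgn,dmax,flim=7,step=.002,z=.05,R=None):
    """step along counter x until reaction exceeds flim"""
    ax=np.array([np.cos(CT[2]),np.sin(CT[2]),0]); f0=readout.get_contact_force(); d=0; log=[]
    while d<dmax:
        d+=step; robot.movel(W(x0+sgn*d,y,z),v=.04)
        f=-sgn*float((np.array(readout.get_contact_force())-f0)@ax)
        px=float((np.array(readout.get_tcp_pos())-W(0,y,z))@ax)
        log.append((round(px*1000,1),round(f,1)))
        if f>flim: break
    print(log,"t",round(readout.get_time_s(),2)); return x0+sgn*d
E
python3 - <<'E'
from h import *
push(.038,-.045,1,.016)
E
```

```text
[(-42.5, 0.9), (-40.8, 0.2), (-38.9, -0.3), (-36.8, 0.6), (-34.8, 0.3), (-32.9, 0.3), (-30.8, -0.5), (-28.8, -0.0)] t 7.57
```

Run:
```python
from h import *
push(.038,-.029,1,.034)
```

```text
[(-27.0, 0.2), (-25.0, 0.2), (-22.9, 0.5), (-20.8, 0.7), (-18.8, 0.9), (-16.7, 0.8), (-14.7, 0.3), (-12.7, 1.2), (-11.5, 3.7), (-11.4, 8.8)] t 10.07
```

Run:
```python
from h import *
robot.movel(W(-.018,.038,.05),v=.1)
robot.movel(W(-.018,.038,.1),v=.2)
robot.movel(W(.043,0,.1),v=.25)
im=vision.get_image("scene"); cv2.imwrite("pics/s2.png",cv2.resize(im["pixels"][180:330,250:430,::-1],(720,600),interpolation=cv2.INTER_CUBIC))
robot.movel(W(.043,0,.05),v=.2)
x=push(0,.043,-1,.04,step=.003)
```

```text
[(40.4, -0.3), (36.9, -0.4), (33.8, -0.9), (30.8, -0.5), (27.8, 0.4), (24.9, -0.3), (21.9, 1.6), (18.7, 1.2), (15.6, 1.5), (12.6, -0.2), (11.4, 5.3), (11.1, 10.7)] t 14.6
```

View pics/s2.png

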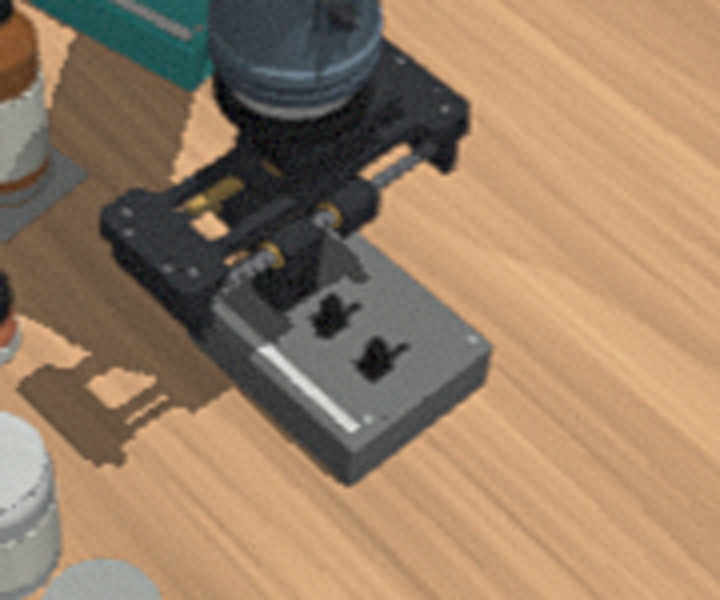

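The left switch now sits at the ridge end (crop 375,360, slot empty behind it). The stops at -11.4 mm and +11.1 mm are symmetric, so the counter pose is good. The right switch is next.

Run:
```python
from h import *
robot.movel(W(.022,0,.05),v=.1)
robot.movel(W(.022,0,.1),v=.2)
robot.movel(W(-.035,-.038,.1),v=.25)
robot.movel(W(-.035,-.038,.05),v=.2)
x=push(-.038,-.035,1,.035,step=.003)
robot.movel(W(-.025,-.038,.05),v=.1)
robot.movel(W(-.025,-.038,.12),v=.2)
robot.move_ptp([.5784,-.281,.24],rot())
print(readout.get_time_s(),readout.get_tcp_pos())
for n in("scene","top"):
    im=vision.get_image(n); pickle.dump(im,open(f"{n}3.pkl","wb")); cv2.imwrite(f"pics/{n}3.png",im["pixels"][:,:,::-1])
a=cv2.imread("pics/top3.png")[210:330,255:375]; b=cv2.imread("pics/scene3.png")[200:320,270:390]
cv2.imwrite("pics/c3.png",cv2.hconcat([cv2.resize(x,(400,400),interpolation=cv2.INTER_CUBIC) for x in (a,b)]))
a=cv2.imread("pics/top3.png")[150:300,340:490]; b=cv2.imread("pics/scene3.png")[80:230,170:320]
cv2.imwrite("pics/d3.png",cv2.hconcat([cv2.resize(x,(400,400),interpolation=cv2.INTER_CUBIC) for x in (a,b)]))
```

```text
[(-30.8, -0.2), (-28.6, -0.5), (-25.8, 0.2), (-22.8, 0.2), (-19.9, -0.3), (-16.9, 0.9), (-13.7, 0.6), (-11.1, 1.9), (-10.8, 8.8)] t 18.38
20.175 [ 0.57785483 -0.27882285  0.23843163]
```

View pics/c3.png

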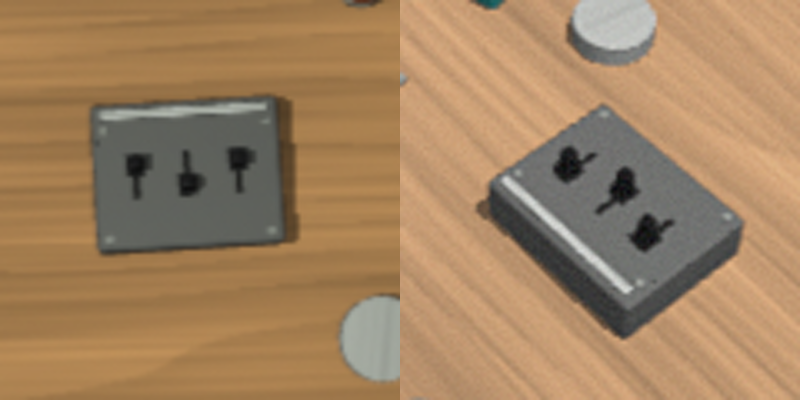

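View pics/d3.png

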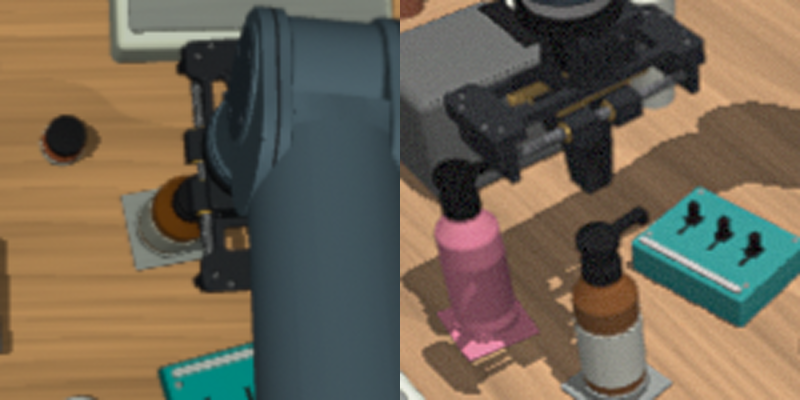

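The switches read on, off, on in both views. Now I cross-check where the amber tall bottle's axis is before pressing.

Run:
```python
from h import *
T=pickle.load(open("top0.pkl","rb"));S=pickle.load(open("scene0.pkl","rb"))
for u in((413.9,224.4),(416.1,222.9)): print("T",onz(T,u,.187))
for u in((244.1,167),(243.8,167.9)): print("S",onz(S,u,.187))
ends=[]
for I,o,s,p in((T,(380,180),10/3,(113,148)),(S,(160,130),400/132,(255,112))):
    q=np.array(p)/s+np.array(o)-.35; print(q,proj(I,[.5784,-.281,.187]))
# overlay: bottle model
P=np.array([.578,-.280])
th=np.linspace(0,2*np.pi,40)
out=[]
for I,o in((T,(360,170)),(S,(190,130))):
    img=cv2.resize(I["pixels"][o[1]:o[1]+120,o[0]:o[0]+120,::-1],(400,400),interpolation=cv2.INTER_CUBIC)
    for r,z,c in((.019,.187,(0,255,0)),(.029,.004,(0,0,255))):
        pts=np.c_[P[0]+r*np.cos(th),P[1]+r*np.sin(th),0*th+z]
        cv2.polylines(img,[np.int32((proj(I,pts)-o+.5)*10/3)],True,c,1)
    out.append(img)
cv2.imwrite("pics/ovb.png",cv2.hconcat(out))
```

```text
T [ 0.57491717 -0.27532868  0.187     ]
T [ 0.57818745 -0.2803759   0.187     ]
S [ 0.57875118 -0.27705905  0.187     ]
S [ 0.58091523 -0.27504063  0.187     ]
[413.55 224.05] [[416.37593967 222.79955694]]
[243.8  166.61] [[243.2109318  165.98657953]]
```

View pics/ovb.png

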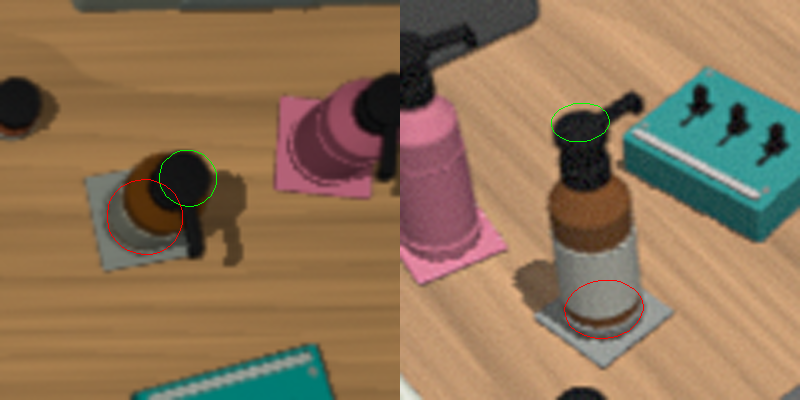

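The head fits (0.577, -0.276) in both views. Pressing there.

Run:
```python
from h import *
x,y=.577,-.276
robot.movel([x,y,.24],v=.1);robot.movel([x,y,.193],v=.1)
f0=np.array(readout.get_contact_force());z=.193;log=[]
while z>.165:
    z-=.002; robot.movel([x,y,z],v=.04); f=np.array(readout.get_contact_force())-f0
    log.append((round(float(readout.get_tcp_pos()[2])*1000,1),round(float(f[2]),1)))
    if f[2]>14: break
robot.pause(.2); print(log,readout.get_tcp_pos(),readout.get_contact_force()-f0)
im=vision.get_image("scene");a=im["pixels"][80:230,170:320,::-1];
robot.movel([x,y,.25],v=.12); robot.pause(.4);print(readout.get_time_s())
robot.move_ptp([.45,-.45,.30],rot());print(readout.get_time_s(),readout.get_tcp_pos(),readout.get_contact_force())
im=vision.get_image("scene");b=im["pixels"][80:230,170:320,::-1];cv2.imwrite("pics/scene5.png",im["pixels"][:,:,::-1])
im=vision.get_image("top");cv2.imwrite("pics/top5.png",im["pixels"][:,:,::-1])
cv2.imwrite("pics/e5.png",cv2.hconcat([cv2.resize(q,(400,400)) for q in(a,b)]))
```

```text
[(191.4, -0.2), (189.0, -0.7), (187.3, 0.9), (185.2, 2.8), (183.1, 2.4), (181.1, 3.4), (179.2, 5.1), (177.3, 5.4), (175.5, 6.4), (175.4, 17.8)] [ 0.57738264 -0.27613017  0.17537112] [-4.55610775  0.75289252 18.96392261]
25.0833
25.9667 [ 0.45139812 -0.44804421  0.29979479] [ 0.35633643 -0.70792538  0.73715768]
```

View pics/e5.png

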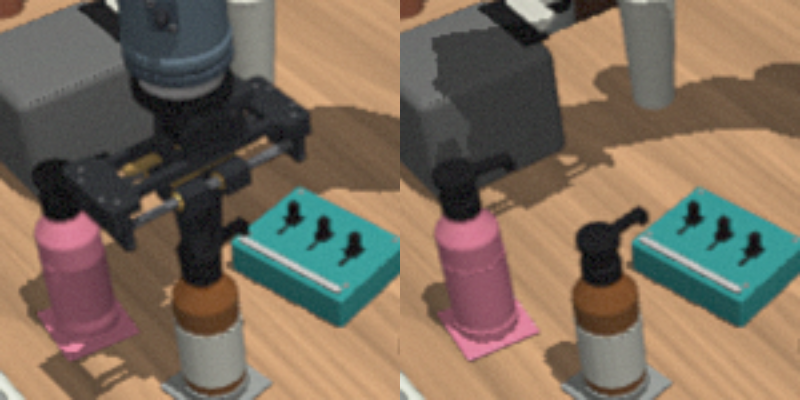

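View pics/scene5.png

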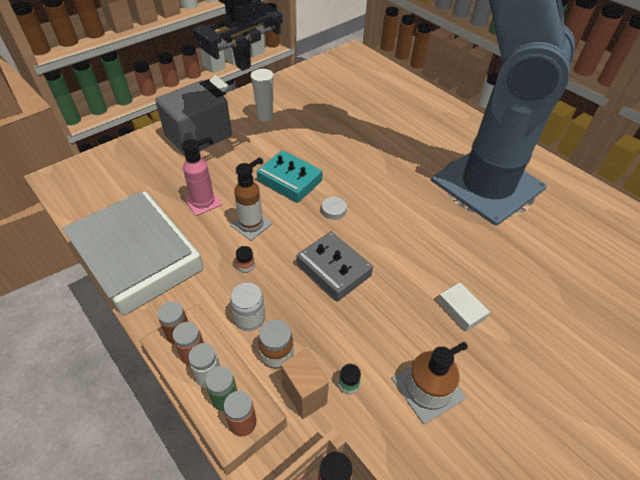

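View pics/top5.png

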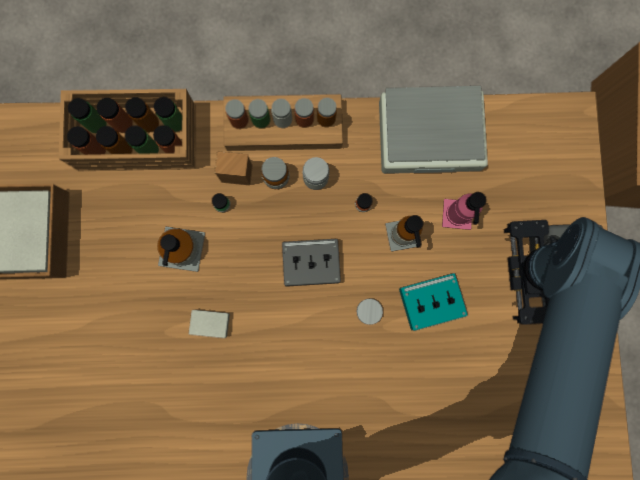

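The pump hit its hard stop at z = 175.4 mm, 12 mm below the top, and the head is back up. Nothing else has moved, and the switches still read on, off, on.

Run:
```python
from bench import robot
robot.sign_off()
```

```text
the job is handed in; nothing more can be done
```

The three switches on the grey counter are set to on, off, on, and after that I pressed the tall amber bottle's pump fully down and let it spring back. I handed the job in at about 26 s of the 51 s allowed.

- **Switches:** I pushed each one with the closed fingers until the force rose to 9–11 N at its end stop. Camera images from both views, taken before and after the press, show on, off, on.
- **Pump:** the force rose from about 2 N to 6 N, then jumped to about 18 N at z = 175.4 mm, which is the full 12 mm of travel. The last image shows the head back up.
- **Rest of the table:** the wide bottle, the pink and turquoise look-alikes and the loose items look unmoved. The arm ended clear of everything, with contact force near zero.
- **Disagreement:** the two cameras differed by about 5 mm, and heights measured from both views came out 5–8 mm low against the text. I therefore found the switches by touch, and the end stops were symmetric to within about 0.6 mm. The pump head met the fingers at about 187 mm, matching the text.

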